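# Move the locking clamp to the next glue-up

## Task

The glue has set in the wooden blank that the locking C-clamp is holding: free the clamp by pressing its red release lever in against the moving handle, and lift the open clamp off, leaving that blank standing where it is. Put the clamp astride the middle of the other blank in the same way (lying flat on the bench, the blank's end towards the back of the throat), then squeeze its two handles until it snaps over centre and stays locked on it. Keep both blanks upright and about where they stand, and leave everything else alone.

Things in the scene. Friction and masses are not known exactly. Their poses are not given: they have to be found in the camera images.
- clamp: Grey locking C-clamp (locking pliers with C jaws), 0.45 kg, 225 mm long, 25 high, lying on its side. Origin: on the underside, midway between the shoe faces when shut on a blank; x = the way the jaws point, y = to the fixed jaw, z up. In mm here: fixed handle = bar y 6.5 to 15.5, x -72 to -170, height 0 to 21; dark knob behind it (y 3 to 19) to x -182; back of throat x -56.
- fixed_shoe (a point): Middle of the fixed jaw's shoe face, at x 0, y +12.5, z 12.5 mm in the clamp's frame; shoe 19 mm across. The jaw's arm runs outside it, y 21 to 36 mm, height 0 to 22 mm. Axes as the clamp's.
- moving_shoe (a point): Middle of the moving jaw's shoe face (19 mm across): at y -12.5 mm in the clamp's frame when shut on a 25 mm blank, about x -3, y -25 mm when open; the shoes are then 38 mm apart, and a blank midway between them is centred at clamp y -6 mm. The jaw reaches out to y -36 mm shut, -49 mm open. A weak spring holds it open.
- clamp_grip (a point): Middle of the fixed handle, height 11 mm, at x -105, y +11 mm in the clamp's frame: near the open clamp's centre of mass, the place to carry it by, gripped across its 9 mm. Open, 27 mm are free between it and the moving handle here (only about 20 mm when locked).
- clamp_squeeze (a point): Middle of the fixed handle, height 11 mm, at x -125, y +11 mm in the clamp's frame. Squeeze the two handles together across here: outside to outside they measure about 62 mm open and 39 mm locked. It takes up to about 17 N and snaps over centre near the end; locked, it stays shut when let go and each shoe presses with roughly 16 N.
- handle_squeeze (a point): Outer face of the moving handle (bar 8 mm thick, heights 1 to 21 mm) across from clamp_squeeze: clamp x -125, y -23.5 mm locked; about x -124, y -45 mm open. Locked, this outer face runs straight at y -23.5 mm from x -110 to -218 mm; open, it slants outwards to about y -80 mm at its end.
- lever_tail (a point): Middle of the red tail (4 mm thick, height 5 to 18 mm, x -181 to -217) of the release lever, inside the moving handle: x -206, y -1, z 11.5 mm in the clamp's frame when locked. Pinch it against the moving handle there (25 mm over both, 12 mm when home, up to about 20 N): the toggle is thrown back over centre. It springs back. Do not pry the handles apart.
- clamp_lever (a joint): Release lever: 0 = at rest, about 0.19 rad = pressed fully in against the moving handle.
- clamp_toggle (a joint): Toggle link of the clamp: about 0 = over centre against its stop, locked; dead centre near 0.12 rad; about 0.92 rad = handles and jaws fully open.
- clamp_jaw (a joint): Moving jaw: 0 = shoes 25 mm apart (shut on a blank), 0.2 rad = fully open; negative = shut on less.
- set_blank: The glued blank that starts in the clamp, its glue set: a packet of cedar strips stood on edge, 100 mm long (x), 25 mm thick (y, the way it is clamped), 44 mm high (z), about 0.14 kg, loose. Origin: middle of its underside. Clamped across the thickness at mid-length, clamp's x along blank's x.
- new_blank: The other, freshly glued blank, standing free: a packet of cedar strips stood on edge, 100 mm long (x), 25 mm thick (y, the way it is clamped), 44 mm high (z), about 0.14 kg, loose. Origin: middle of its underside. Clamped across the thickness at mid-length, clamp's x along blank's x.
- paste_pot: Bystander: stoneware paste pot, 62 mm across, 49 mm high, loose; origin under its middle. Leave it alone.
- brass_weight: Bystander: brass weight, 26 mm across, 43 mm high, loose; origin under its middle. Leave it alone.
- paste_brush: Bystander: paste brush, 140 mm long, lying, loose; origin under its middle. Leave it alone.
- pencil: Bystander: red pencil, 160 mm long, lying, loose; origin under its middle. Leave it alone.
- scraper: Bystander: scraper blade with wooden back, 38 x 64 mm, lying, loose; origin under its middle. Leave it alone.
Things that resemble listed ones, but are neither listed nor needed, are in the scene too. Leave any yellow look-alike of the new_blank alone.

How it is judged (in metres and radians):
On the way, in this order (a step that is already met when the one before it is completed fails the run):
1. the release lever is pressed in (value of joint clamp_lever above 0.13 rad), for 0.05 s.
2. the clamp, open, is off the set blank (distance between clamp and set_blank above 0.07 m and value of joint clamp_toggle above 0.4 rad), for 0.1 s.
At the end, for the whole second after the job is handed in: Clamp flat on the bench and locked over centre (toggle < 0.06 rad) on the other blank, shoes on its broad faces within 30 mm of its middle and in line within 0.12 rad; both blanks upright within 80 mm of their starting places; all at rest (x of new_blank in the frame of clamp between -0.03 and 0.03 m and y of new_blank in the frame of clamp between -0.006 and 0.006 m and angle between the x axis of clamp and the x axis of new_blank, either way round below 0.12 rad and value of joint clamp_toggle below 0.06 rad and value of joint clamp_jaw between -0.05 and 0.05 rad and contact force between clamp and new_blank above 10 N and angle between clamp's own z axis and vertical below 0.08 rad and height (world z) of clamp below 0.008 m and angle between each of new_blank, set_blank's own z axis and vertical below 0.1 rad and height (world z) of each of new_blank, set_blank below 0.006 m and distance of each of set_blank, new_blank from where it was at the start of the episode below 0.08 m and linear speed of each of clamp, new_blank, set_blank below 0.02 m/s); the robot touches nothing.
It fails at once if a blank is knocked over (angle between any of set_blank, new_blank's own z axis and vertical above 0.6 rad).
It fails at once if a bystander is pushed more than 30 mm (distance of any of paste_pot, brass_weight, paste_brush, pencil, scraper from where it was at the start of the episode above 0.03 m).
It also fails if it takes over 64 s, if anything falls off the work surface, if the arm or the gripper's body presses on something with over 40 N, if the wrist force passes 120 N, or if a joint passes its speed limit or range.

## Robot

A 6-joint arm with a two-finger parallel gripper is mounted at the origin on a cart in front of the work surface, level with it; the furniture and walls round the work are solid. World frame = base frame: x ahead of the robot, y to its left, z up, the work surface at z = 0. Lengths are in mm, angles in degrees, forces in N, time in s.
With the tool pointing down it reaches from about 300 to 850 mm from the base axis. Payload 4.2 kg.
Tool frame: the origin (TCP) lies midway between the tips of the shut fingers; the grasp point (between the pads) lies 19 mm behind it (pinch_z is the distance from the TCP to the grasp point, in mm); z points along the fingers, y is the line along which they close (so a half turn about z gives the same grasp; the last joint's range is limited). The gripper opens to 91 mm and grips with 3 to 60 N. Pads are 32 mm wide; open, the fingers measure 118 mm over their backs; the gripper's body (76 mm by 178 mm) begins 60 mm behind the grasp point.
Start: joints at [-71.849, 18.312, 89.639, -0, 72.044, -1.146], TCP at [190.023, -542.71, 213.976] pointing down, gripper open.
Joint ranges: [-177.97, 177.97], [-48.28, 115.42], [12.27, 149.76], [-77.06, 257.06], [2.81, 150.46], [-146.56, 146.56]. Speed limits (degrees/s): [147.25, 147.25, 180, 180, 180, 180].

## Interface

Orientations are given as [roll, pitch, yaw] about the fixed x, y, z axes, in that order (R = Rz(yaw) Ry(pitch) Rx(roll)).
In Python, from workcell import * gives the robot as it stands.
- The arm moves only by the tool step_arm, never from a script. Its argument "steps" is a list of rows, each a list of 7 numbers: the turn, a rotation vector about the tool's x, y, z in degrees, then the shift along the tool's x, y, z in mm, then the opening, from 0 (shut) to 1 (fully open). In form: [[rx, ry, rz, x, y, z, hand], ...]. A call has exactly 8 rows; each row shifts and turns the commanded pose from where the row before left it, along the tool's axes as they then stand; what a row does not reach is not made up. A row lasts 1/8 s, in which the tool goes at most 62.5 mm and 10.7 degrees, less where a joint would pass 70% of its speed; a pose out of reach is approached as far as the arm can. A call is refused whole if a number of a shift passes 62.5 or a number of a turn 10.7, either way. A call with a gripper value outside its range is refused whole. The fingers move at their own pace and stop on an object; "force" is the grip in N (left out, the last holds). Time passes only in rows, so rows that do not move let the fingers close, or fill a call up. It gives the time, the measured TCP pose, the force, the opening and the grip force at its end, in the units of the state.
- state(): the state, without advancing time (a new reading comes with each control period).
- grab_frame(name): name is "scene" or "top" or "wrist"; returns a dict with "image" (400x640x3 uint8, blue, green, red), "fovy" (degrees; the focal length in pixels is half the picture's height over the tangent of half this angle, whatever the lens; pixels are square), "cx", "cy" (the principal point, pixels), "origin" and "rotation" of the camera in the world; the wrist camera has in their place "tool_from_camera" (4x4, takes a point from camera to tool coordinates, whose origin is the TCP and whose axes are the flange's). Camera axes: x right, y down, z forward; pixel columns grow to the right and rows downward; lengths in mm; the calibration is good to about 2 mm. A picture is of the moment at which its call begins: read the wrist's pose just before it. There is no depth.
- job_done(): hands the job in; it is judged then, once.
The state is a dict: "time_s": time; "qpos": joint angles; "qvel": joint speeds; "effort": joint torques, N m; "ee_pos": TCP position; "ee_rot": TCP orientation; "force": force on the tool from outside, world axes, zero at the start; "torque": the same for the moment, N m; "gripper_width": finger opening in mm; "gripper_force": force on a finger pad.
Only numpy, scipy, OpenCV 4.12 (cv2) and the standard library are available. Lean on these libraries where they do the work, as an engineer would, in place of code of your own. Each camera call takes 0.05 s, during which the arm holds its last target. There are 200 camera calls.

## Working session

There is one attempt and no reset: what is moved stays moved. The work goes in short steps, Python scripts to look and compute and a tool call to move; the robot and the scene stay as the last step left them, time stands still between calls to the robot, and variables do not carry over. Pictures are saved under pics/ and viewed, at most 10 in all, crops included, and the job is handed in when it is done.

Besides the shell and the picture viewer there is one more tool, called after "Call:" in YAML: its name, and indented under it one key for each argument. step_arm: Moves the arm, as the interface text tells. Its arguments: {"type":"object","properties":{"steps":{"type":"array","items":{"type":"array","items":{"type":"number"}}},"force":{"type":"number"}},"required":["steps"]}

```bash
mkdir -p pics; cat > h.py <<'E'
from workcell import *
import numpy as np, cv2
from scipy.spatial.transform import Rotation as R
def cam(n):
    s=state(); f=grab_frame(n)
    if n=="wrist":
        T=np.array(f["tool_from_camera"]); Rw=R.from_euler('xyz',s["ee_rot"],degrees=True).as_matrix()
        f["origin"]=Rw@T[:3,3]+np.array(s["ee_pos"]); f["rotation"]=Rw@T[:3,:3]
    f["f"]=200/np.tan(np.radians(f["fovy"])/2); return f
def px2w(f,u,v,z):
    d=np.array(f["rotation"])@np.array([(u-f["cx"])/f["f"],(v-f["cy"])/f["f"],1]); o=np.array(f["origin"])
    return o+d*(z-o[2])/d[2]
def w2px(f,p):
    c=np.array(f["rotation"]).T@(np.array(p)-np.array(f["origin"])); return c[:2]/c[2]*f["f"]+[f["cx"],f["cy"]]
E
python3 - <<'E'
from h import *
import pickle
print(state())
for n in("top","scene"):
    f=cam(n); pickle.dump(f,open(n+".pkl","wb")); cv2.imwrite(f"pics/{n}0.png",cv2.resize(f["image"],(800,500),interpolation=cv2.INTER_CUBIC)); print(n,f["origin"],f["rotation"],f["f"],f["cx"],f["cy"])
E
```

```text
{'time_s': 0.0, 'qpos': array([-7.18479910e+01,  1.83513238e+01,  8.97050942e+01, -5.31561806e-04,
        7.20438652e+01, -1.14757912e+00]), 'qvel': array([ 0.07003189, -0.02762033, -0.00850574,  0.02345858, -0.08931147,
        0.02319383]), 'effort': array([-2.69480741e-03, -4.12472820e+01, -2.31976801e+01,  7.25326454e-02,
        4.57191258e-02, -1.30689041e-04]), 'ee_pos': array([ 189.86954782, -542.22192092,  213.13234973]), 'ee_rot': array([-1.79899727e+02, -1.50316085e-03,  1.92997511e+01]), 'force': array([-1.25993594,  0.23865396, -0.80546915]), 'torque': array([-0.04316984,  0.02276301, -0.02971856]), 'gripper_force': 0.0, 'gripper_width': 91.07151732205392}
top [ 377.87869468  -25.92002974 1260.65413788] [-172.4012367    -0.54523584  -91.23453173] 424.29109661916664 325.25475274283195 198.77332661737196
scene [-194.51630753 -815.66680117  608.64526059] [-117.80978625   -0.87840596  -44.13361885] 425.47248863756 311.6626359247281 189.35303491027025
```

View pics/top0.png

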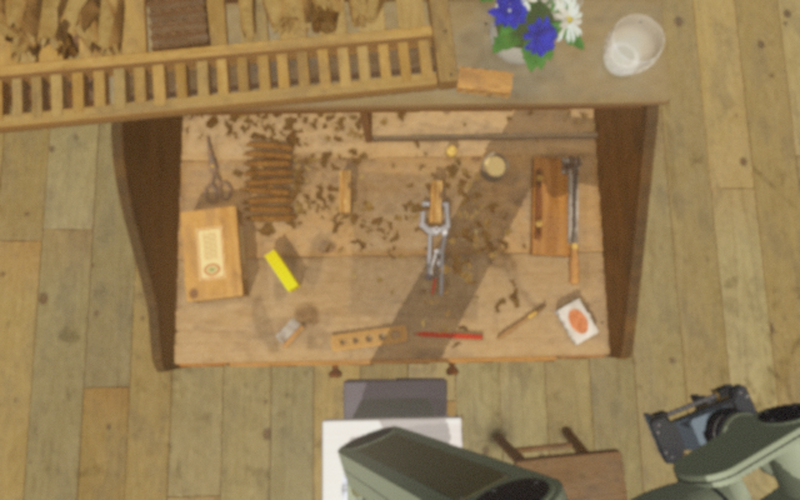

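View pics/scene0.png

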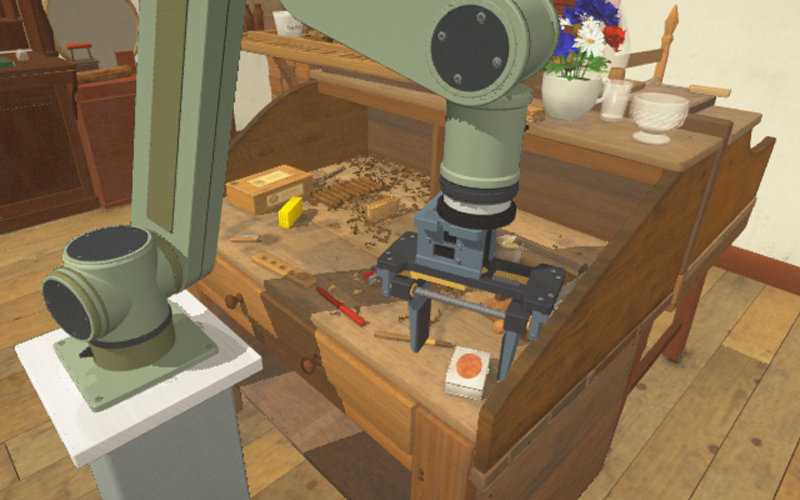

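The top view (800 px scale) shows the clamp with the set blank at about (436,195) and handles at (440,290). The free cedar blank is at (345,190), and the yellow decoy at (281,270).

```bash
sed -i 's/    f\["f"\]=/    f["rotation"]=np.array(f["rotation"]) if np.size(f["rotation"])==9 else R.from_euler("xyz",f["rotation"],degrees=True).as_matrix()\n    f["f"]=/' h.py
python3 - <<'E'
from h import *
f=cam("top")
for n,u,v,z in[("blankTop",436,180,44),("blankbot",436,225,44),("clamp handle end",440,292,15),("tail",434,285,15),("newA",345,170,44),("newB",345,212,44),("pot",493,165,49),("brass",452,150,43),("lever",434,285,12)]:
    print(n,px2w(f,u*.8,v*.8,z).round())
w=grab_frame("wrist"); print(w["tool_from_camera"],w["fovy"])
E
```

```text
blankTop [ 701. -114.   44.]
blankbot [ 594. -111.   44.]
clamp handle end [ 439. -118.   15.]
tail [ 456. -104.   15.]
newA [730. 100.  44.]
newB [629. 101.  44.]
pot [ 734. -249.   49.]
brass [ 774. -154.   43.]
lever [ 456. -104.   12.]
[[ 8.72811967e-04 -9.64627090e-01 -2.63616797e-01  7.37170316e+01]
 [ 9.99999556e-01  9.35487950e-04 -1.12228961e-04 -1.71516132e-01]
 [ 3.54869433e-04 -2.63616582e-01  9.64627478e-01 -1.70235037e+02]
 [ 0.00000000e+00  0.00000000e+00  0.00000000e+00  1.00000000e+00]] 70.55062542367402
```

Call:
step_arm:
  steps:
    - [0, 0, 9.65, 0, 0, -45, 1]
    - [0, 0, 9.65, 0, 0, -45, 1]
    - [0, 0, 0, 35, -50, 0, 1]
    - [0, 0, 0, 35, -50, 0, 1]
    - [0, 0, 0, 35, -50, 0, 1]
    - [0, 0, 0, 35, -50, 0, 1]
    - [0, 0, 0, 35, -50, 0, 1]
    - [0, 0, 0, 35, -50, 0, 1]

```text
time_s: 1.2
ee_pos: [400.8, -240.9, 304.0]
ee_rot: [180.0, -0.0, -0.0]
force: [0.2, -2.0, -0.7]
gripper_width: 91.2
gripper_force: 0.0
```

Call:
step_arm:
  steps:
    - [0, 0, 0, 35, -50, 0, 1]
    - [0, 0, 0, 35, -50, 0, 1]
    - [0, 0, 0, 35, -40, 0, 1]
    - [0, 0, 0, 10, -20, 40, 1]
    - [0, 0, 0, 10, -20, 40, 1]
    - [0, 0, 0, 0, 0, 0, 1]
    - [0, 0, 0, 0, 0, 0, 1]
    - [0, 0, 0, 0, 0, 0, 1]

```text
time_s: 2.2
ee_pos: [525.8, -63.6, 225.8]
ee_rot: [180.0, -0.2, -0.1]
force: [0.3, 0.5, -0.1]
gripper_width: 91.3
gripper_force: 0.0
```

```bash
python3 - <<'E'
from h import *
import pickle
s=state();print(s["ee_pos"],s["ee_rot"],s["time_s"])
f=cam("wrist"); pickle.dump(f,open("w1.pkl","wb"))
im=f["image"]; cv2.imwrite("pics/w1.png",cv2.resize(im,(800,500),interpolation=cv2.INTER_CUBIC))
E
```

```text
[525.76284366 -63.64149531 225.79603863] [ 1.79951449e+02 -1.97761946e-01 -6.06071415e-02] 2.2
```

View pics/w1.png

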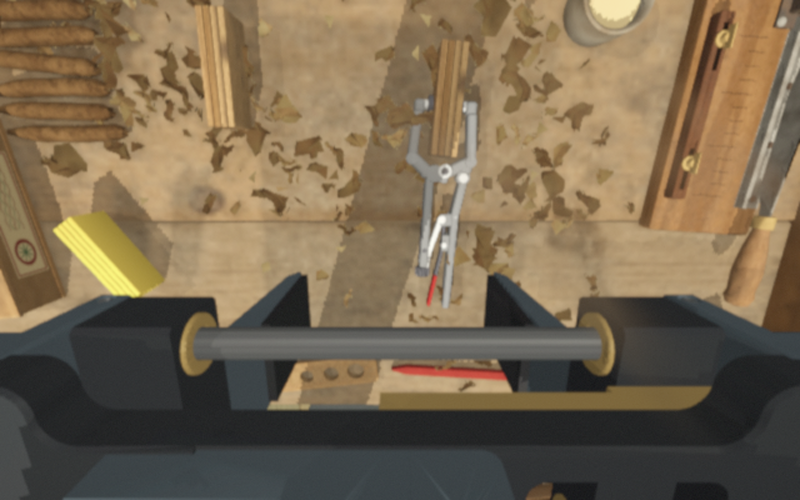

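Wrist view (800 px scale): clamp with the set blank's top at (434–470, 40–155), knob at (422,270), red tail at (432,290), moving-handle end at (446,303), new blank's top at (197–245, 5–128).

```bash
cat >> h.py <<'E'
def crop(im,x0,y0,w,h,k):
    c=cv2.resize(im[y0:y0+h,x0:x0+w],None,fx=k,fy=k,interpolation=cv2.INTER_CUBIC)
    for x in range((x0+9)//10*10,x0+w,10): cv2.line(c,((x-x0)*k,0),((x-x0)*k,8 if x%50 else 20),(0,0,255),1)
    for y in range((y0+9)//10*10,y0+h,10): cv2.line(c,(0,(y-y0)*k),(8 if y%50 else 20,(y-y0)*k),(0,0,255),1)
    return c
E
python3 - <<'E'
from h import *
import pickle
im=pickle.load(open("w1.pkl","rb"))["image"]
cv2.imwrite("pics/c1.png",np.hstack([crop(im,310,20,80,115,5)[:575],crop(im,310,132,80,115,5)]))
cv2.imwrite("pics/c2.png",crop(im,145,0,80,115,5))
E
```

```text
(no output)
```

View pics/c1.png

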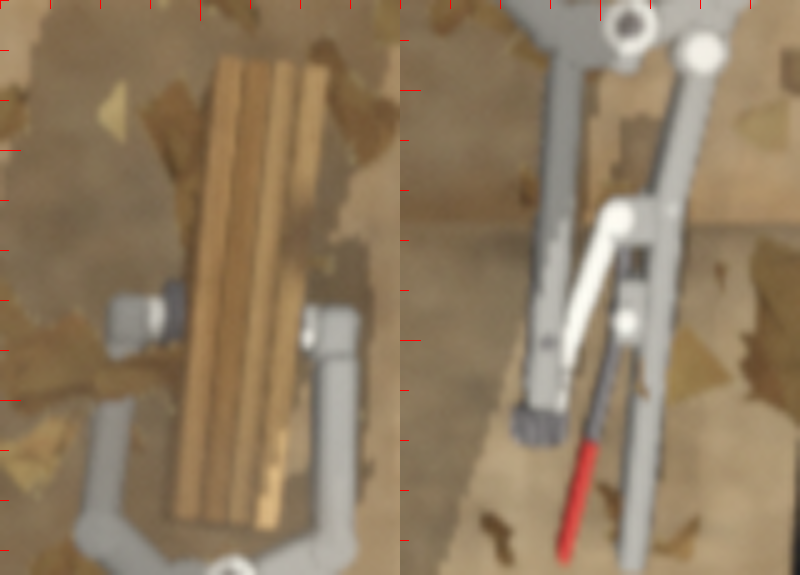

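View pics/c2.png

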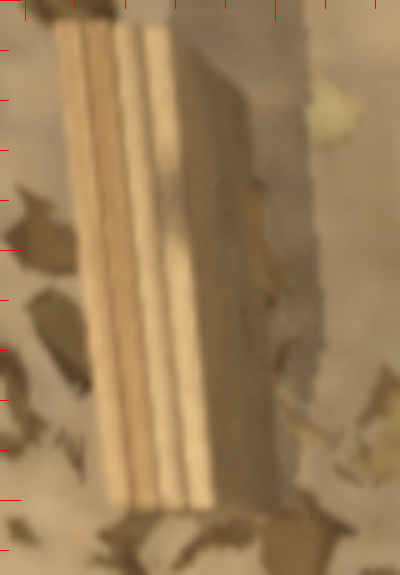

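```bash
python3 - <<'E'
from h import *
import pickle
f=pickle.load(open("w1.pkl","rb"))
P=lambda u,v,z:px2w(f,u,v,z)
for n,c in [("set",[(354,31.6),(376,33.2),(344.4,123.6),(365.6,126)]),("new",[(156,4.4),(178.6,4.4),(166.6,101.4),(187.8,101.4)])]:
    q=np.array([P(*a,44) for a in c]); d=q[0]+q[1]-q[2]-q[3]
    print(n,q.mean(0).round(1),"yaw",np.degrees(np.arctan2(d[1],d[0])),"len",np.linalg.norm(d)/2,"wid",np.linalg.norm(q[0]-q[1]),np.linalg.norm(q[2]-q[3]))
for n,u,v,z in[("knob",338,216.6,19),("knobend",338,221,19),("handle end L",353.6,246,21),("handle end R",359,246,21),("tail end",342.8,244,18),("tail start",347.6,220,18),("fixed handle rear c",339,205,21),("fixed handle front c",343.5,150,21),("fixshoe jaw",335,84,22),("movjaw",378,85,22),("mh c",360,174,21),("mh c2",357,236,21)]:
    print(n,P(u,v,z).round(1))
E
```

```text
set [ 649.4 -112.9   44. ] yaw -4.4430494765516935 len 99.33627567527898 wid 24.566931262047337 25.737463414752717
new [676.3 100.1  44. ] yaw -1.2182999037787277 len 99.52426925489037 wid 24.51900581606628 24.94115858953129
knob [475.9 -92.7  19. ]
knobend [469.4 -92.8  19. ]
handle end L [ 432.2 -115.8   21. ]
handle end R [ 432.2 -123.5   21. ]
tail end [ 434.  -100.5   18. ]
tail start [ 470.5 -106.4   18. ]
fixed handle rear c [493.3 -93.6  21. ]
fixed handle front c [568.2 -98.   21. ]
fixshoe jaw [648.5 -85.5  22. ]
movjaw [ 647.4 -138.6   22. ]
mh c [ 536.4 -120.9   21. ]
mh c2 [ 447.6 -120.1   21. ]
```

Call:
step_arm:
  steps:
    - [0, 0, 3.7, 0, 0, 40, 0.65]
    - [0, 0, 0, -26, 17, 40, 0.65]
    - [0, 0, 0, -26, 18, 40, 0.65]
    - [0, 0, 0, -26.5, 18, 40, 0.65]
    - [0, 0, 0, 0, 0, 25, 0.65]
    - [0, 0, 0, 0, 0, 0, 0.65]
    - [0, 0, 0, 0, 0, 0, 0.65]
    - [0, 0, 0, 0, 0, 0, 0.65]

```text
time_s: 3.25
ee_pos: [444.7, -110.9, 40.3]
ee_rot: [180.0, -0.2, -3.7]
force: [0.7, -0.0, 0.2]
gripper_width: 59.1
gripper_force: 0.0
```

```bash
python3 - <<'E'
from h import *
s=state();print(s["ee_pos"],s["ee_rot"],s["time_s"],s["gripper_width"])
f=cam("wrist");im=f["image"]; cv2.imwrite("pics/w2.png",crop(im,220,150,200,150,4))
for p in [(444,-100,18),(444,-123.5,21),(444,-111.5,20),(469,-93,19)]: print(w2px(f,p))
E
```

```text
[ 444.73081589 -110.85589932   40.30555156] [179.95671139  -0.18558656  -3.68708864] 3.25 59.08587903280113
[302.50783435 231.87285618]
[335.05419066 231.42708756]
[318.30771759 231.92403432]
[289.72703167 199.60306077]
```

View pics/w2.png

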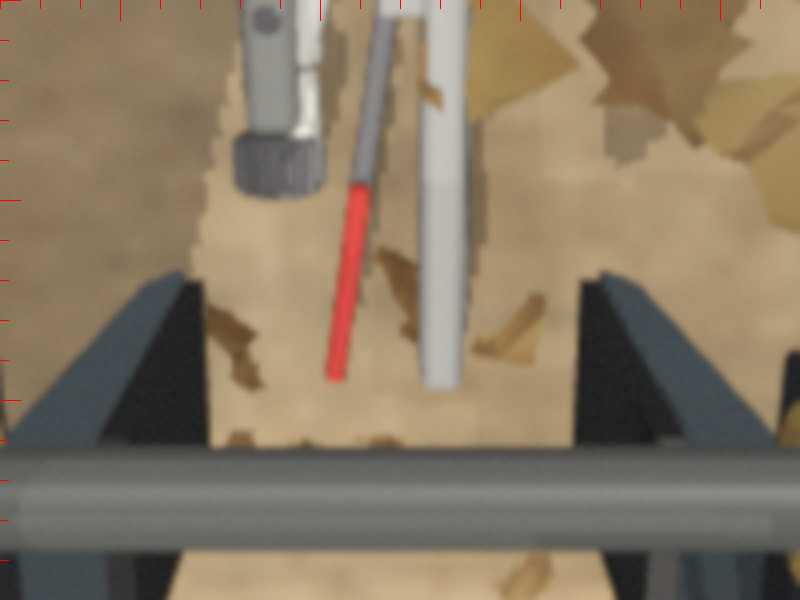

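Tail at px (330–370, 185–380) and handle at (420–465) sit centred between the fingers (tips at 205 and 580), so I'm descending.

Call:
step_arm:
  steps:
    - [0, 0, 0, 0, 0.5, 19, 0.65]
    - [0, 0, 0, 0, 0, 18, 0.65]
    - [0, 0, 0, 0, 0, 0, 0.65]
    - [0, 0, 0, 0, 0, 0, 0.3]
    - [0, 0, 0, 0, 0, 0, 0.2]
    - [0, 0, 0, 0, 0, 0, 0]
    - [0, 0, 0, 0, 0, 0, 0]
    - [0, 0, 0, 0, 0, 0, 0]
  force: 35

```text
time_s: 4.3
ee_pos: [442.4, -111.7, 2.1]
ee_rot: [179.9, 0.1, -3.7]
force: [-3.0, -1.0, 0.9]
gripper_width: 12.4
gripper_force: 29.1
```

Call:
step_arm:
  steps:
    - [0, 0, 0, 0, 2, 0, 0]
    - [0, 0, 0, 0, 2, 0, 0]
    - [0, 0, 0, 0, 2, 0, 0]
    - [0, 0, 0, 0, 2, 0, 0]
    - [0, 0, 0, 0, 2, 0, 0]
    - [0, 0, 0, 0, 2, 0, 0]
    - [0, 0, 0, 0, 0, 0, 0]
    - [0, 0, 0, 0, 0, 0, 0]

```text
time_s: 5.3
ee_pos: [442.8, -123.3, 2.0]
ee_rot: [180.0, -0.0, -3.7]
force: [0.5, 4.0, 0.8]
gripper_width: 12.6
gripper_force: 35.2
```

```bash
python3 - <<'E'
from h import *
f=cam("wrist");im=f["image"]; cv2.imwrite("pics/w3.png",cv2.resize(im[0:260,160:480],None,fx=2.5,fy=2.3))
E
```

```text
(no output)
```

View pics/w3.png

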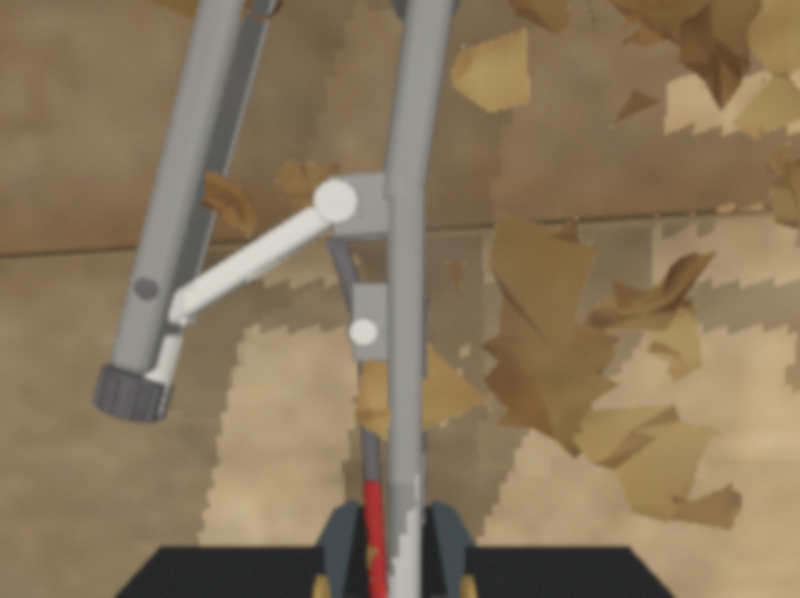

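The clamp has unlocked: the link swung open and the knob at (130,390) is far from the handle at (405,400). Letting go and rising.

Call:
step_arm:
  steps:
    - [0, 0, 0, 0, 0, 0, 0.6]
    - [0, 0, 0, 0, 0, 0, 0.8]
    - [0, 0, 0, 0, 0, 0, 1]
    - [0, 0, 0, 0, 0, 0, 1]
    - [0, 0, 0, 0, 0, -35, 1]
    - [0, 0, 0, 40, 0, -60, 1]
    - [0, 0, 0, 0, 0, -60, 1]
    - [0, 0, 0, 0, 0, 0, 1]

```text
time_s: 6.35
ee_pos: [480.6, -126.2, 153.6]
ee_rot: [179.9, -0.6, -3.7]
force: [-0.8, 0.2, -0.7]
gripper_width: 88.8
gripper_force: 0.0
```

```bash
python3 - <<'E'
from h import *
import pickle
s=state();print(s["ee_pos"],s["ee_rot"],s["time_s"],s["gripper_width"])
f=cam("wrist");pickle.dump(f,open("w4.pkl","wb"));im=f["image"]; cv2.imwrite("pics/w4.png",crop(im,240,0,200,250,3)[:, :600][:750] if 0 else crop(im,220,0,240,200,3))
E
```

```text
[ 480.59553941 -126.18660372  153.60480223] [179.85865281  -0.62748428  -3.70048904] 6.35 88.80083783667206
```

View pics/w4.png

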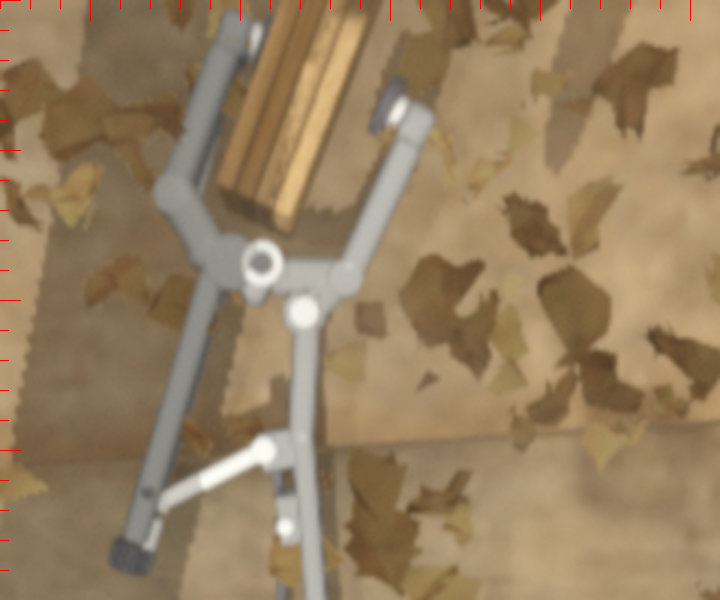

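The clamp is open, with the fixed handle running from (208,300) to (138,535), the knob at (131,555) and its moving shoe clear of the blank. Clamp and blank have turned together by a few degrees.

```bash
python3 - <<'E'
from h import *
import pickle
f=pickle.load(open("w4.pkl","rb"))
P=lambda u,v,z:px2w(f,220+u/3,v/3,z)
L={"hf":(208,300,21),"hr":(138,535,21),"knob":(131,550,19),"knobend":(128,570,19),"pin":(262,263,25),"fixelbow":(175,190,22),"fixjaw":(234,40,22),"b1":(218,187,44),"b2":(290,232,44),"bt1":(282,0,44),"bt2":(383,0,44),"mh":(303,440,21),"mh2":(315,590,21),"mjaw":(412,120,22)}
q={k:P(*v) for k,v in L.items()}
for k in q: print(k,q[k][:2].round(1))
d=q["hf"]-q["knob"]; print("yaw",np.degrees(np.arctan2(d[1],d[0])))
for a,b in(("bt1","b1"),("bt2","b2")):
    d=q[a]-q[b]; print("blank yaw",np.degrees(np.arctan2(d[1],d[0])))
E
```

```text
hf [ 581.5 -104.5]
hr [503.  -72.1]
knob [497.3 -68.5]
knobend [490.  -66.6]
pin [ 591.4 -123.6]
fixelbow [615.9 -96.8]
fixjaw [ 657.7 -119.6]
b1 [ 611.3 -112.3]
b2 [ 597.3 -133.3]
bt1 [ 659.3 -135. ]
bt2 [ 657.4 -164. ]
mh [ 533.  -133.7]
mh2 [ 478.5 -134.8]
mjaw [ 631.6 -174.7]
yaw -23.14237978713147
blank yaw -25.247612426021508
blank yaw -27.069421431664026
```

Call:
step_arm:
  steps:
    - [0, 0, 9.5, 0, 0, 0, 0.5]
    - [0, 0, 9.5, 0, 0, 0, 0.3]
    - [0, 0, 0, 28, -29, 20, 0.22]
    - [0, 0, 0, 27.5, -30, 40, 0.22]
    - [0, 0, 0, 0, 0, 50, 0.22]
    - [0, 0, 0, 0, 0, 0, 0.22]
    - [0, 0, 0, 0, 0, 0, 0.22]
    - [0, 0, 0, 0, 0, 0, 0.22]

```text
time_s: 7.4
ee_pos: [552.1, -92.8, 40.9]
ee_rot: [-180.0, -0.2, -22.7]
force: [-0.3, 0.2, 0.5]
gripper_width: 20.2
gripper_force: 0.0
```

```bash
python3 - <<'E'
from h import *
s=state();print(s["ee_pos"],s["ee_rot"],s["time_s"],s["gripper_width"])
f=cam("wrist");im=f["image"]; cv2.imwrite("pics/w5.png",crop(im,220,100,200,150,4))
# predicted clamp handle line at z21 in crop px
for p in [(581.5,-104.5,21),(503,-72.1,21),(554.6,-93.5,21)]: print((w2px(f,p)-[220,100])*4)
E
```

```text
[552.07180042 -92.78665341  40.88584879] [-179.96265237   -0.20642023  -22.7345802 ] 7.4 20.24107079068095
[385.41876579 352.31592434]
[387.82894943 785.98593436]
[386.83378205 511.38429309]
```

View pics/w5.png

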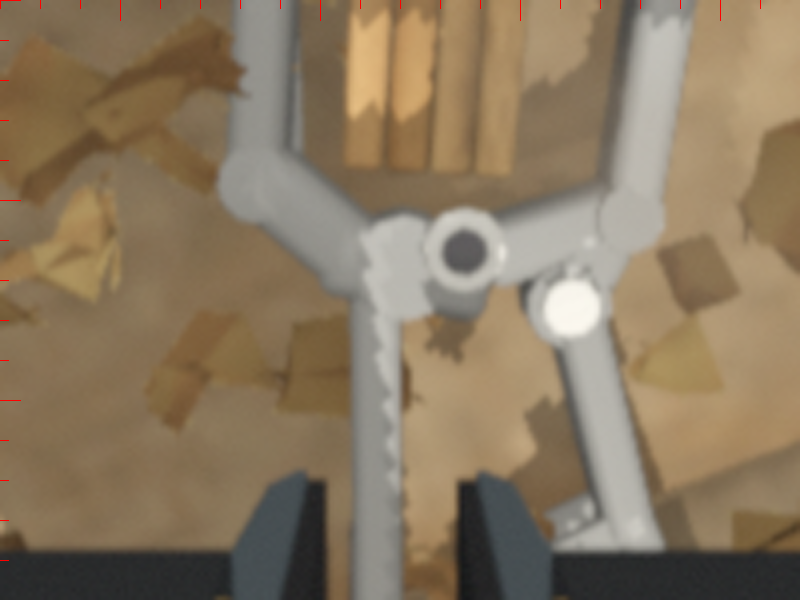

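The handle (350–402) is about 2.5 mm left of the finger centre (392), and the link at (560,520) suggests gripping about 8 mm further forward. I'm correcting both, then descending.

Call:
step_arm:
  steps:
    - [0, 0, 0, 8, -2.5, 0, 0.2]
    - [0, 0, 0, 0, 0, 10, 0.2]
    - [0, 0, 0, 0, 0, 9, 0.2]
    - [0, 0, 0, 0, 0, 9, 0.2]
    - [0, 0, 0, 0, 0, 9, 0.2]
    - [0, 0, 0, 0, 0, 0, 0]
    - [0, 0, 0, 0, 0, 0, 0]
    - [0, 0, 0, 0, 0, 0, 0]
  force: 35

```text
time_s: 8.45
ee_pos: [558.8, -92.9, 1.4]
ee_rot: [180.0, 0.1, -22.7]
force: [-0.4, -0.5, -4.1]
gripper_width: 8.7
gripper_force: 34.9
```

Call:
step_arm:
  steps:
    - [0, 0, 0, 0, -3.5, 0, 0]
    - [0, 0, 0, 0, 0, -8, 0]
    - [0, 0, 0, 0, 0, -15, 0]
    - [0, 0, 0, 0, 0, -25, 0]
    - [0, 0, 0, 0, 0, -35, 0]
    - [0, 0, 0, 0, 0, -40, 0]
    - [0, 0, 0, 0, 0, -30, 0]
    - [0, 0, 0, 0, 0, 0, 0]

```text
time_s: 9.45
ee_pos: [562.6, -90.2, 158.5]
ee_rot: [-179.9, -0.4, -22.7]
force: [0.3, 0.4, -3.8]
gripper_width: 8.8
gripper_force: 34.9
```

```bash
python3 - <<'E'
from h import *
import pickle
s=state();print(s["ee_pos"],s["ee_rot"],s["time_s"],s["gripper_width"],s["force"])
f=cam("wrist");pickle.dump(f,open("w6.pkl","wb"));im=f["image"]; cv2.imwrite("pics/w6.png",cv2.resize(im[:260,120:520],None,fx=2,fy=2,interpolation=cv2.INTER_CUBIC))
E
```

```text
[562.56392988 -90.19566237 158.50144766] [-179.90883069   -0.43362839  -22.70760525] 9.45 8.760712017984813 [ 0.30837379  0.39479632 -3.75618418]
```

View pics/w6.png

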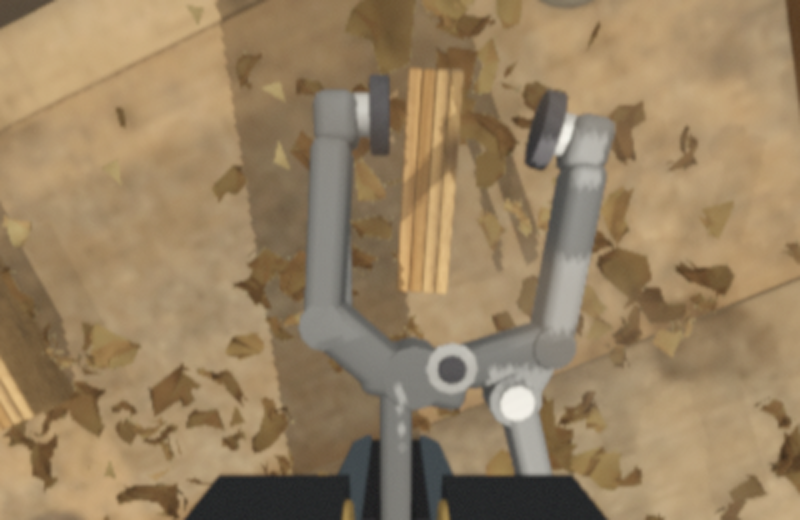

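The clamp is held square and level, with shoes at (380,115) and (545,130), and the set blank stays upright below. Now I'll measure the shoe in the tool frame and compute the move.

```bash
python3 - <<'E'
from h import *
import pickle
f=pickle.load(open("w6.pkl","rb"))
s=dict(p=np.array([562.56,-90.2,158.5]),r=R.from_euler('xyz',[-179.91,-.434,-22.71],degrees=True))
def tool(u,v,h):
    w=px2w(f,120+u/2,v/2,158.5-1.4+h); return s["r"].inv().apply(w-s["p"])
for n,u,v,h in[("fixface",388,115,12.5),("movface",530,125,12.5),("hand",397,400,21),("hand2",397,470,21),("pin",452,368,25),("fixarm c",330,200,22),("fixarm c2",325,290,22)]: print(n,tool(u,v,h).round(1))
q=[px2w(f,120+u/2,v/2,44) for u,v in((408,68),(464,70),(400,290),(448,293))];print("set",np.mean(q,0).round(1))
E
```

```text
fixface [107.   -1.7 -10.3]
movface [104.7  35.  -10.4]
hand [ 33.6   0.7 -19.3]
hand2 [ 12.9   0.8 -19.5]
pin [ 43.4  15.3 -23.3]
fixarm c [ 85.6 -16.2 -19.9]
fixarm c2 [ 63.4 -18.1 -20.1]
set [ 651.9 -145.5   44. ]
```

Call:
step_arm:
  steps:
    - [0, 0, -7.2, 0, 0, 0, 0]
    - [0, 0, -7.2, 0, 0, 0, 0]
    - [0, 0, -7.1, 0, 0, 0, 0]
    - [0, 0, 0, 1, -52, 0, 0]
    - [0, 0, 0, 1, -52, 0, 0]
    - [0, 0, 0, 1, -52, 0, 0]
    - [0, 0, 0, 1, -53, 0, 0]
    - [0, 0, 0, 0, 0, 0, 0]

```text
time_s: 10.5
ee_pos: [567.8, 122.4, 152.8]
ee_rot: [-180.0, 0.2, -0.9]
force: [0.2, -1.0, -3.9]
gripper_width: 8.5
gripper_force: 34.9
```

```bash
python3 - <<'E'
from h import *
import pickle
s=state();print(s["ee_pos"],s["ee_rot"],s["time_s"],s["gripper_width"],s["force"])
f=cam("wrist");pickle.dump(f,open("w7.pkl","wb"))
r=R.from_euler('z',-1.2,degrees=True)
for a,b in((50,12.5),(50,-12.5),(-50,12.5),(-50,-12.5)): print(w2px(f,np.array([676.3,100.1,44])+r.apply([a,b,0])).round(1))
im=f["image"].astype(int); g=cv2.GaussianBlur(f["image"],(0,0),1).astype(int)
hsv=cv2.cvtColor(f["image"],cv2.COLOR_BGR2HSV)
for v in (50,70,90,110): print(v,[tuple(map(int,(im[v,u,0],im[v,u,2]))) for u in range(300,366,2)])
E
```

```text
[567.82588039 122.41782931 152.84025254] [-179.97994782    0.20434902   -0.93012323] 10.5 8.489723147739493 [ 0.15573158 -1.03278162 -3.87245346]
[327.1  22.8]
[355.8  22.9]
[325.6 140.2]
[351.5 140.3]
50 [(199, 212), (198, 211), (149, 159), (97, 101), (99, 103), (101, 105), (101, 106), (99, 126), (115, 171), (119, 175), (125, 181), (126, 183), (113, 170), (104, 187), (118, 211), (114, 209), (99, 190), (92, 186), (92, 189), (99, 195), (104, 188), (129, 218), (119, 209), (91, 164), (88, 162), (98, 177), (102, 179), (90, 157), (86, 141), (88, 141), (82, 133), (80, 129), (75, 125)]
70 [(75, 133), (68, 135), (70, 123), (72, 89), (72, 89), (76, 91), (77, 91), (74, 104), (73, 135), (89, 151), (112, 175), (114, 175), (106, 167), (109, 196), (117, 211), (111, 206), (94, 183), (95, 191), (95, 190), (98, 189), (117, 204), (133, 224), (116, 204), (76, 140), (70, 125), (72, 128), (72, 127), (79, 134), (83, 137), (84, 138), (79, 131), (78, 127), (78, 127)]
90 [(69, 128), (71, 130), (76, 137), (101, 163), (110, 174), (113, 180), (117, 186), (118, 191), (118, 191), (119, 192), (119, 191), (118, 190), (108, 178), (119, 208), (123, 218), (109, 204), (93, 181), (100, 195), (100, 193), (96, 184), (125, 213), (133, 222), (112, 196), (82, 152), (98, 176), (102, 181), (87, 155), (82, 136), (82, 135), (79, 132), (78, 127), (76, 124), (80, 127)]
110 [(116, 181), (112, 177), (114, 180), (118, 185), (119, 186), (120, 188), (123, 192), (124, 195), (125, 194), (124, 193), (123, 191), (123, 190), (108, 178), (123, 214), (124, 218), (108, 200), (93, 177), (106, 200), (108, 201), (105, 189), (130, 218), (127, 216), (111, 191), (119, 204), (132, 221), (124, 211), (95, 162), (90, 147), (95, 160), (104, 167), (101, 159), (95, 149), (82, 132)]
```

Call:
step_arm:
  steps:
    - [0, 0, 0.2, 3, 2.8, 15, 0]
    - [0, 0, 0, 0, 0, 30, 0]
    - [0, 0, 0, 0, 0, 30, 0]
    - [0, 0, 0, 0, 0, 15, 0]
    - [0, 0, 0, 0, 0, 0, 0]
    - [0, 0, 0, 0, 0, 0, 0]
    - [0, 0, 0, 0, 0, 0, 0]
    - [0, 0, 0, 0, 0, 0, 0]

```text
time_s: 11.55
ee_pos: [572.6, 116.3, 65.8]
ee_rot: [-180.0, -0.1, -1.4]
force: [0.1, -0.3, -4.4]
gripper_width: 8.8
gripper_force: 34.9
```

```bash
python3 - <<'E'
from h import *
import pickle
s=state();print(s["ee_pos"],s["ee_rot"],s["time_s"],s["gripper_width"],s["force"])
f=cam("wrist");pickle.dump(f,open("w8.pkl","wb"))
r=R.from_euler('z',-1.2,degrees=True)
for a,b in((50,12.5),(50,-12.5),(-50,12.5),(-50,-12.5)): print(w2px(f,np.array([676.3,100.7,44])+r.apply([a,b,0])).round(1))
im=f["image"].astype(int)
for v in (35,50,75,90,110): print(v,[int(im[v,u,2]) for u in range(300,400,2)])
E
```

```text
[572.55455626 116.34741201  65.79268383] [-1.79986670e+02 -9.75508015e-02 -1.39518687e+00] 11.55 8.759102039302043 [ 0.09158605 -0.28369587 -4.41289517]
[318.4 -18.6]
[361.4 -18.8]
[318.6 154.9]
[355.8 154.8]
35 [130, 140, 152, 140, 137, 137, 139, 156, 144, 161, 165, 161, 172, 166, 136, 149, 147, 156, 154, 144, 180, 177, 171, 154, 127, 139, 145, 141, 138, 136, 134, 137, 136, 134, 132, 130, 127, 125, 125, 127, 128, 128, 127, 129, 128, 127, 126, 127, 128, 136]
50 [212, 211, 161, 103, 103, 105, 105, 109, 133, 162, 169, 164, 172, 166, 133, 147, 146, 156, 151, 150, 180, 180, 169, 147, 127, 121, 126, 124, 122, 130, 139, 142, 140, 138, 135, 132, 129, 127, 126, 126, 126, 124, 125, 123, 119, 86, 73, 88, 106, 107]
75 [186, 185, 174, 97, 82, 80, 81, 133, 188, 211, 225, 199, 151, 142, 127, 137, 137, 143, 137, 138, 164, 161, 151, 134, 141, 161, 168, 172, 166, 124, 118, 125, 123, 123, 121, 121, 123, 124, 125, 126, 127, 101, 60, 61, 72, 77, 75, 79, 84, 123]
90 [178, 182, 184, 186, 186, 188, 190, 190, 183, 154, 163, 158, 155, 142, 129, 139, 143, 144, 136, 145, 164, 161, 151, 133, 145, 164, 165, 166, 159, 106, 126, 126, 125, 123, 122, 123, 123, 123, 125, 123, 123, 122, 120, 122, 122, 123, 123, 124, 122, 94]
110 [192, 196, 197, 196, 197, 195, 193, 191, 184, 153, 159, 156, 153, 139, 126, 141, 146, 146, 134, 147, 160, 158, 148, 130, 147, 160, 161, 170, 146, 135, 139, 160, 138, 123, 122, 122, 123, 123, 125, 160, 166, 167, 168, 171, 153, 127, 126, 102, 89, 89]
```

Call:
step_arm:
  steps:
    - [0, 0, -0.1, -1.5, -3.8, 0, 0]
    - [0, 0, 0, 0, 0, 0, 0]
    - [0, 0, 0, 0, 0, 0, 0]
    - [0, 0, 0, 0, 0, 10, 0]
    - [0, 0, 0, 0, 0, 5, 0]
    - [0, 0, 0, 0, 0, 0, 0]
    - [0, 0, 0, 0, 0, 0, 0]
    - [0, 0, 0, 0, 0, 0, 0]

```text
time_s: 12.6
ee_pos: [570.9, 120.0, 50.1]
ee_rot: [180.0, -0.0, -1.3]
force: [0.7, 0.3, -4.0]
gripper_width: 8.7
gripper_force: 34.9
```

```bash
python3 - <<'E'
from h import *
s=state();print(s["ee_pos"],s["ee_rot"],s["force"])
f=cam("wrist")
p=np.array(s["ee_pos"]);r=R.from_euler('xyz',s["ee_rot"],degrees=True)
im=f["image"].astype(int)
for v in (75,90,105,120): 
  L=[int(im[v,u,2]) for u in range(300,400)]; print(v,L[5:30],L[40:70])
# blank centre -> tool
print("want u edges for centre at tool y16.65:",[w2px(f,p+r.apply([98+dx,16.65+dy,-(44-p[2])])).round(1) for dx in(-10,10) for dy in(-12.5,12.5)])
E
```

```text
[570.8839003  120.03804872  50.13024768] [ 1.79999352e+02 -3.00957230e-02 -1.30542801e+00] [ 0.68517602  0.2769193  -4.02243215]
75 [139, 96, 81, 79, 81, 79, 79, 78, 83, 108, 141, 150, 149, 149, 149, 150, 149, 143, 123, 129, 151, 161, 161, 159, 157] [136, 138, 139, 139, 135, 122, 124, 149, 160, 163, 163, 162, 160, 154, 149, 143, 133, 142, 160, 170, 177, 182, 185, 185, 182, 179, 170, 153, 137, 135]
90 [181, 183, 185, 186, 186, 187, 187, 187, 187, 187, 188, 188, 188, 189, 189, 187, 186, 172, 134, 129, 151, 159, 160, 159, 157] [154, 156, 153, 150, 143, 131, 151, 168, 173, 172, 170, 167, 163, 157, 150, 141, 134, 154, 173, 176, 176, 177, 178, 177, 175, 172, 161, 136, 127, 123]
105 [193, 194, 196, 198, 197, 196, 196, 195, 194, 194, 193, 191, 190, 189, 188, 187, 185, 172, 134, 130, 149, 158, 158, 157, 156] [154, 155, 154, 150, 144, 141, 158, 171, 174, 173, 171, 169, 163, 155, 145, 133, 139, 158, 170, 175, 178, 174, 170, 173, 186, 194, 162, 141, 150, 159]
120 [179, 168, 170, 170, 170, 170, 169, 169, 169, 168, 168, 168, 167, 167, 166, 165, 162, 150, 119, 125, 145, 155, 157, 158, 157] [154, 152, 151, 144, 135, 144, 161, 169, 170, 167, 166, 163, 158, 151, 140, 130, 142, 154, 167, 177, 178, 175, 172, 173, 169, 152, 137, 132, 130, 129]
want u edges for centre at tool y16.65: [array([324.6,  99.5]), array([367.1,  99.5]), array([324.9,  62.2]), array([368.7,  62.3])]
```

Call:
step_arm:
  steps:
    - [0, 0, 0, 0, 0, 10, 0]
    - [0, 0, 0, 0, 0, 12, 0]
    - [0, 0, 0, 0, 0, 12, 0]
    - [0, 0, 0, 0, 0, 8, 0]
    - [0, 0, 0, 0, 0, 3, 0]
    - [0, 0, 0, 0, 0, 0, 0]
    - [0, 0, 0, 0, 0, 0, 0]
    - [0, 0, 0, 0, 0, 0, 0]

```text
time_s: 13.65
ee_pos: [570.9, 120.1, 5.3]
ee_rot: [-180.0, -0.0, -1.3]
force: [-0.0, 1.0, -4.7]
gripper_width: 8.8
gripper_force: 34.9
```

Call:
step_arm:
  steps:
    - [0, 0, 0, 0, 0, 2, 0]
    - [0, 0, 0, 0, 0, 1, 0]
    - [0, 0, 0, 0, 0, 0.7, 0]
    - [0, 0, 0, 0, 0, 0, 0]
    - [0, 0, 0, 0, 0, 0, 0.1]
    - [0, 0, 0, 0, 0, 0, 0.2]
    - [0, 0, 0, 0, 0, 0, 0.2]
    - [0, 0, 0, 0, 0, 0, 0.2]

```text
time_s: 14.65
ee_pos: [571.1, 120.1, 1.6]
ee_rot: [-180.0, -0.1, -1.3]
force: [-0.5, 0.4, 0.1]
gripper_width: 18.2
gripper_force: 0.0
```

Call:
step_arm:
  steps:
    - [0, 0, 0, 0, 0, -15, 0.2]
    - [0, 0, 0, 0, 0, -25, 0.2]
    - [0, 0, 0, 0, 0, -5, 1]
    - [0, 0, 0, -9, 14, 0, 1]
    - [0, 0, 0, -9, 14, 0, 1]
    - [0, 0, 0, 0, 0, 0, 1]
    - [0, 0, 0, 0, 0, 0, 1]
    - [0, 0, 0, 0, 0, 0, 1]

```text
time_s: 15.65
ee_pos: [552.3, 92.6, 46.1]
ee_rot: [-180.0, -0.0, -1.3]
force: [-0.2, -0.4, -0.3]
gripper_width: 75.3
gripper_force: 0.0
```

```bash
python3 - <<'E'
from h import *
import pickle
s=state();print(s["ee_pos"],s["ee_rot"],s["gripper_width"],s["force"])
f=cam("wrist");pickle.dump(f,open("w9.pkl","wb"))
p=np.array(s["ee_pos"]);r=R.from_euler('xyz',s["ee_rot"],degrees=True)
im=f["image"].astype(int)
# expected handle edges at z21: fixed: clamp y 6.5..15.5, tool y = -(yc+17)
for xc in(-72,-85,-100,-109):
  U=[w2px(f,p+r.apply([xc+125,-(yc+17),-(21-p[2])])).round(1) for yc in(15.5,6.5)]
  v=int(round(U[0][1])); print(xc,U); 
  if v<400: print([int(x) for x in im[v,int(U[0][0])-12:int(U[1][0])+90:2].mean(1)])
E
```

```text
[552.31064325  92.6181234   46.10396037] [-1.79999026e+02 -1.05173192e-02 -1.29553099e+00] 75.28335083979049 [-0.18790523 -0.38430579 -0.30636139]
-72 [array([270.1, 155.9]), array([283.2, 155.9])]
[166, 162, 158, 150, 141, 124, 111, 118, 137, 147, 147, 147, 147, 147, 147, 147, 147, 148, 164, 197, 208, 206, 193, 166, 137, 150, 147, 145, 141, 168, 193, 228, 253, 253, 253, 253, 252, 212, 165, 144, 102, 101, 100, 100, 100, 117, 92, 90, 92, 95, 107, 109, 123, 131, 144, 151, 155, 158]
-85 [array([270.9, 174.7]), array([283.8, 174.7])]
[167, 122, 92, 77, 88, 90, 90, 105, 137, 146, 147, 148, 140, 117, 100, 113, 110, 105, 120, 146, 146, 145, 147, 153, 157, 162, 170, 172, 171, 168, 167, 167, 167, 164, 169, 189, 193, 192, 191, 173, 127, 104, 102, 104, 102, 101, 99, 101, 112, 130, 151, 155, 156, 157, 155, 137, 114, 138]
-100 [array([271.8, 195.5]), array([284.4, 195.5])]
[165, 167, 169, 172, 170, 168, 168, 142, 138, 147, 147, 147, 157, 121, 100, 110, 111, 111, 130, 163, 163, 166, 166, 165, 166, 168, 173, 173, 172, 165, 172, 170, 168, 164, 161, 149, 140, 185, 195, 193, 191, 179, 144, 99, 98, 97, 96, 97, 98, 98, 100, 144, 153, 156, 158, 158, 152, 124]
-109 [array([272.3, 207.7]), array([284.8, 207.7])]
[130, 133, 136, 142, 149, 155, 160, 137, 141, 146, 166, 188, 161, 108, 111, 112, 112, 115, 155, 163, 165, 166, 165, 164, 163, 164, 162, 160, 158, 152, 107, 92, 82, 78, 96, 98, 104, 128, 168, 174, 176, 183, 175, 144, 104, 101, 102, 110, 139, 130, 125, 108, 111, 143, 150, 151, 152]
```

Call:
step_arm:
  steps:
    - [0, 0, 0, 0, 0, 0, 1]
    - [0, 0, 0, 0, 0, 0, 1]
    - [0, 0, 0, 0, 0, 14, 1]
    - [0, 0, 0, 0, 0, 15, 1]
    - [0, 0, 0, 0, 0, 12, 1]
    - [0, 0, 0, 0, 0, 3, 1]
    - [0, 0, 0, 0, 0, 0, 1]
    - [0, 0, 0, 0, 0, 0, 1]
  force: 35

```text
time_s: 16.7
ee_pos: [552.5, 92.5, 2.6]
ee_rot: [-180.0, -0.1, -1.3]
force: [0.2, 0.1, 0.4]
gripper_width: 91.2
gripper_force: 0.0
```

Call:
step_arm:
  steps:
    - [0, 0, 0, 0, 0, 0, 0.7]
    - [0, 0, 0, 0, 0, 0, 0.65]
    - [0, 0, 0, 0, -2, 0, 0.6]
    - [0, 0, 0, 0, -2, 0, 0.55]
    - [0, 0, 0, 0, -2, 0, 0.5]
    - [0, 0, 0, 0, -2, 0, 0.45]
    - [0, 0, 0, 0, -1, 0, 0.4]
    - [0, 0, 0, 0, 0, 0, 0.4]

```text
time_s: 17.7
ee_pos: [552.3, 101.7, 2.3]
ee_rot: [-180.0, -0.0, -1.3]
force: [-0.9, 2.9, 1.1]
gripper_width: 38.1
gripper_force: 34.8
```

Call:
step_arm:
  steps:
    - [0, 0, 0, 0, 0, 0, 0.3]
    - [0, 0, 0, 0, 0, 0, 0.3]
    - [0, 0, 0, 0, 0, 0, 0.3]
    - [0, 0, 0, 0, 0, 0, 0.5]
    - [0, 0, 0, 0, 0, 0, 0.7]
    - [0, 0, 0, 0, 0, 0, 0.8]
    - [0, 0, 0, 0, 0, 0, 0.8]
    - [0, 0, 0, 0, 0, 0, 0.8]
  force: 45

```text
time_s: 18.7
ee_pos: [552.3, 101.3, 2.2]
ee_rot: [180.0, -0.0, -1.3]
force: [-0.4, 0.4, 0.5]
gripper_width: 73.0
gripper_force: 0.0
```

Call:
step_arm:
  steps:
    - [0, 0, 0, 0, 0, -20, 0.8]
    - [0, 0, 0, 0, 0, -40, 0.8]
    - [0, 0, 0, -25, 0, -50, 0.8]
    - [0, 0, 0, -25, 0, -50, 0.8]
    - [0, 0, 0, 0, 0, -30, 0.8]
    - [0, 0, 0, 0, 0, 0, 0.8]
    - [0, 0, 0, 0, 0, 0, 0.8]
    - [0, 0, 0, 0, 0, 0, 0.8]

```text
time_s: 19.7
ee_pos: [501.5, 102.4, 190.5]
ee_rot: [180.0, 0.2, -1.3]
force: [-0.8, -0.1, -0.2]
gripper_width: 73.1
gripper_force: 0.0
```

```bash
python3 - <<'E'
from h import *
import pickle
s=state();print(s["ee_pos"],s["ee_rot"],s["gripper_width"],s["force"])
f=cam("wrist");pickle.dump(f,open("wa.pkl","wb"))
im=f["image"].astype(int)
# profiles along world y at z21 (clamp tops) for several x; (gray, red-blue)
g=lambda x,y,z:(lambda q: im[int(round(q[1])),int(round(q[0]))])(w2px(f,(x,y,z)))
for x in (455,470,500,530,545,575,672,676):
  z=21
  L=[]
  for y in range(150,60,-2):
    try:
      c=g(x,y,z); L.append("%d%s"%(c.mean(),"g" if abs(c[2]-c[0])<22 else ("R" if c[2]-c[1]>90 else "")))
    except IndexError: L.append("-")
  print(x," ".join(L))
E
```

```text
[501.48091705 102.38996184 190.46212401] [179.95201684   0.19606814  -1.306988  ] 73.13611857423795 [-0.7553654  -0.09160982 -0.16786861]
455 161 161 162 162 162 164 165 165 166 166 166 163 162 163 162 162 162 162 162 161 160 159 158 159 158 160 159 156 152 150 148 149 151 152 152 151 150 150 150 146 145 144 145 147 149
470 164 165 163 162 162 162 161 161 159 160 163 165 167 164 163 163 164 165 163 163 154 138 122R 146 152 152 151 145 142 135 178g 186g 178g 155g 135 140 142 146 145 144 151 153 154 154 153
500 166 167 166 165 165 166 166 164 164 164 165 166 166 142 124g 125g 121g 122g 124g 112g 124g 138 152 134 112 114 128 148 151 138 152g 186g 181g 162g 99 109 121 147 147 153 159 156 155 155 154
530 138 140 142 143 145 146 149 151 151 149 150 150 153 155 153 155g 179g 174g 176g 190g 235g 247g 169 141 141 137 138 186g 190g 187g 168g 187g 188g 169g 115 107 114 130 129 127 125 125 131 127 128
545 115 85 78 74 107 123 124 129 134 141 144 149 153 154 151 170g 183g 188g 177g 155g 106 220g 248g 250g 176 155 146 152g 157g 157g 150g 186g 188g 175g 118 103 115 140 135 130 130 130 95 73 77
575 148 148 147 147 155 157 161 162 166 166 165 163 162 160 159 167g 179g 189g 183g 128g 108 107 124 149 158 151 119 124 128 125 131 162g 186g 186g 179g 125 107 136 142 143 142 142 143 148 149
672 154 149 111 97 97 95 90 106 165g 175g 177g 180g 159g 191g 226g 140g 146 176 162 134 147 149 144 143 178 161 139 178 146 133 89 80g 126g 106g 112g 130g 130g 132g 141g 101 101 103 130 134 133
676 154 154 146 123 105 90 97 118 172g 185g 187g 181g 170g 225g 237g 137g 151 177 162 130 140 146 146 145 181 163 137 181 147 132 95g 105g 182g 154g 119g 132g 134g 135g 133g 100 100 131 137 137 134
```

```bash
python3 -c "
from workcell import *
print(job_done())"
```

```text
the job is handed in; nothing more can be done
None
```

The job is handed in: I freed the clamp from the set blank and locked it astride the new blank. The last wrist image shows the handles parallel and about 39 mm across; the set blank was upright after the lift, about 33 mm from where it started, and the judge returned no verdict.

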